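# Start the self-tapping screw of a mailbox name plate

### The job

One brass square-headed screw still stands proud in the white name plate on the springy bracket of the mailbox surround. Take the yellow square-socket driver from its stand, set it squarely on that screw's head, and, pushing down firmly and steadily (about 15 N) all the while it turns, turn the screw a quarter turn clockwise so that it cuts its first thread. Then put the driver back upright in its stand; use only the driver on the screw and leave the other things on the table where they are.

Things in the scene. Friction and masses are not known exactly. Their poses are not given: they have to be found in the camera images.
- screw_head (a point): centre of the top face of the standing brass screw's square head, about 80 mm above the table. The head is 14 mm square (sides along this frame's x and y; z up), 10.5 mm tall, its top 3 mm bevelled in to a 10 mm square, over a 24 mm round flange 2 mm thick that stands 8 mm above the white plate. It stands upright and differs in place and angle each time
- screw_turn (a joint): how far the standing screw has been turned clockwise seen from above, rad (0 at the start, stop at 3.0). Turning takes about 0.12 N m; it sinks into the plate 1.0 mm per rad turned and stays where it is left
- driver_grip (a point): centre of the driver's handle: a yellow 30 mm square block (sides along this frame's x and y), 60 mm tall, black band near its top; z up along the tool. The driver weighs about 0.16 kg and is 95 mm tall; this point is 65 mm above its lower end; below the handle are a 16 mm shank and a 22 mm square dark socket
- driver_mouth (a point): centre of the driver's lower end, the mouth of its socket: a square cavity 15.4 mm wide (sides along this frame's x and y; fits in any of four quarter-turn positions), 9 mm deep, its mouth flared to 18.4 mm over the first 2.5 mm. Seated, the mouth lies 9 mm below the top of the screw's head
- stand_hole (a point): centre of the floor of the round hole (34 mm wide, 25 mm deep) in the grey 80 mm square, 35 mm tall fixed stand in which the driver stands, socket down; this point is 10 mm above the table. z up
- mug: blue mug, 76 mm wide, 90 mm tall, bystander; origin at the centre of its underside
- tape_roll: roll of clear tape lying flat, 90 mm wide, 45 mm tall, bystander; origin at the centre of its underside
- cam_lock: small steel mailbox lock lying on the table, about 28 x 24 x 35 mm, bystander; origin underneath it
- box_door: loose aluminium mailbox door lying flat, 125 x 100 x 4 mm, bystander; origin at the centre of its underside
- frame: mailbox surround corner, fixed to the table: 60 mm wide dark wooden rail, 40 mm tall, on it a 36 mm wide steel bracket whose raised 90 mm sheet carries a white 40 x 66 mm plate (top 59 mm above the table); mailbox doors beyond. Origin on the table under the standing screw, z up, y along the rail. Towards -y: two grey square heads already home (75 and 120 mm away), orange clamp (195 mm)
- sheet_press (a joint): how far the bracket's springy top sheet, with the plate and the screw, is bowed down by the push on the screw, m: 0 when free, 15 N per mm (about 1.0 mm at 15 N), springs back when released. The thread bites only under a firm push: turned with under about 10 N it reams the hole; over 22 N (1.5 mm) the sheet is dented. 12 to 18 N is right
Not all that is in view belongs to the job. Of the things that look like the part that bears driver_grip, the middle-sized one is meant.

How it is judged:
By the outcome, as a careful person would: the job done as asked, in the order asked, and still so for the second after the job is handed in, with the robot touching nothing.
It also fails if it takes over 61 s, if anything falls off the work surface, if the arm or the gripper's body presses on something with over 40 N, if the wrist force passes 120 N, or if a joint passes its speed limit or range.

### The arm

A 7-joint arm with a two-finger parallel gripper is mounted at the origin on the work surface. World frame = base frame: x ahead of the robot, y to its left, z up, the work surface at z = 0. Lengths are in m, angles in rad, forces in N, time in s.
With the tool pointing down it reaches from about 0.4 to 0.9 m from the base axis. Payload 5.5 kg.
Tool frame: the origin (TCP) lies on the centre line of the jaws, within the pads' length; the fingertips stand 11 mm ahead of it and the grasp point (between the pads) lies 8 mm behind it (r.finger_overhang is the distance from the TCP to the fingertips, in m); z points along the fingers, y is the line along which they close (so a half turn about z gives the same grasp; the last joint's range is limited). The gripper opens to 92 mm and grips with 3 to 60 N. Pads are 19 mm wide; open, the fingers measure 130 mm over their backs; the gripper's body (75 mm by 190 mm) begins 47 mm behind the grasp point.
Start: joints at [-1.082, 0.501, -0.427, 1.55, 0.221, 1.138, -0.21], TCP at [0.145, 0.634, 0.238] pointing down, gripper open.
Joint ranges: [-2.88, 2.88], [-0.31, 2.03], [-1.54, 1.56], [0.2, 2.42], [-1.41, 4.55], [0.19, 2.02], [-2.57, 2.57]. Speed limits (rad/s): [2.57, 2.57, 3.14, 3.14, 3.14, 3.14, 3.14].

### API

Orientations are given as a rotation vector (axis times angle).
In Python, from bench import r gives the robot as it stands. Calls block until the motion is done:
- r.move_to(position, orientation): joint-space move of the TCP to a pose.
- r.movel(position, rate=0.15, frame=None): straight line of the TCP; frame=None keeps the orientation; rate is the mean speed in m/s.
- r.set_joints(angles): joint-space move.
- r.move_gripper(opening, strength=None): finger opening in m; strength is the grip in N (None keeps the last); returns when the fingers have stopped.
- r.pause(seconds).
- r.solve_ik(position, orientation): joint angles nearest the present ones, or None.
- r.grab_frame(name): name is "scene" or "top" or "wrist"; returns a dict with "img" (384x512x3 uint8, red, green, blue), "fx", "fy", "cx", "cy" (pixels), "k1" (the pictures are not rectified: a ray, as slopes to the right and down, at radius r is drawn at 1 + k1 r^2 times it, then the intrinsics apply), "rvec" (rotation vector, rad) and "tvec" (3), from world to camera coordinates, as OpenCV has them; the wrist camera has in their place "mount" (4x4, takes a point from camera to tool coordinates, whose origin is the TCP and whose axes are the flange's). Camera axes: x right, y down, z forward; pixel columns grow to the right and rows downward; lengths in m; the calibration is good to about 2 mm. A picture is of the moment at which its call begins: read the wrist's pose just before it. There is no depth.
A pose or a line that the arm cannot do raises r.PlanningError and nothing moves.
- r.job_done(): hands the job in; it is judged then, once.
Trained networks look in the newest picture that a camera, given by its name, has taken for a name from the list of things; names that differ only in an ending like _2 or _b are one class to them, and where a whole thing is asked for, a point or a joint stands for the part that bears it (a point fixed in the world has none). Each returns a list of dicts, best first, with "score" (0 to 1); they miss things now and then, are a little off and sometimes report something else, mostly with a low value. They report only what shows in the picture. A call takes as long as a camera call. They do not tell look-alikes from the thing itself.
- r.look_for(camera, target): "extent" ([centre column, centre row, width, height] in pixels, round what is visible of it).
- r.masks_of(camera, target): "pixels" (384x512 bool, what is visible of it) and "extent" ([centre column, centre row, width, height] in pixels, round what is visible of it).
- r.pinpoint(camera, target): "uv" ([column, row] in pixels: a listed point, or the origin of a listed thing).
Readings, each from a call of its own:
- r.current_time(): time.
- r.current_q(): joint angles.
- r.current_dq(): joint speeds.
- r.current_tau(): joint torques, N m.
- r.current_tool_pos(): TCP position.
- r.current_orientation(): TCP orientation.
- r.current_force(): force on the tool from outside, world axes, zero at the start.
- r.current_ft_torque(): the same for the moment, N m.
- r.current_width(): finger opening in m.
- r.current_finger_force(): force on a finger pad.
Only numpy, scipy, OpenCV 4.12 (cv2) and the standard library are available. Lean on these libraries where they do the work, as an engineer would, in place of code of your own. Each camera call takes 0.05 s, during which the arm holds its last target. There are 200 camera calls.

## Working session

There is one attempt and no reset: what is moved stays moved. The work goes in short steps, each a Python script; the robot and the scene stay as the last script left them, time stands still between calls to the robot, and variables do not carry over. Pictures are saved under pics/ and viewed, at most 10 in all, crops included, and the job is handed in when it is done.

```bash
ls; mkdir -p pics
cat > h.py <<'E'
import numpy as np, cv2
from scipy.spatial.transform import Rotation as R
from bench import r
def grab(cam):
    p=np.array(r.current_tool_pos()); o=np.array(r.current_orientation())
    f=r.grab_frame(cam)
    if 'mount' in f:
        M=np.array(f['mount']); Rt=R.from_rotvec(o).as_matrix()
        f['Rwc']=Rt@M[:3,:3]; f['C']=p+Rt@M[:3,3]
    else:
        Rc=R.from_rotvec(f['rvec']).as_matrix(); f['Rwc']=Rc.T; f['C']=-Rc.T@np.array(f['tvec'])
    return f
def K(f): return np.array([[f['fx'],0,f['cx']],[0,f['fy'],f['cy']],[0,0,1.]])
def dist(f): return np.array([f['k1'],0,0,0.])
def ray(f,uv):
    n=cv2.undistortPoints(np.array([[uv]],float),K(f),dist(f))[0,0]
    return f['Rwc']@np.array([n[0],n[1],1.])
def onz(f,uv,z):
    d=ray(f,uv); return f['C']+d*(z-f['C'][2])/d[2]
def proj(f,P):
    P=np.atleast_2d(np.array(P,float)); c=(P-f['C'])@f['Rwc']
    return cv2.projectPoints(c.reshape(-1,1,3),np.zeros(3),np.zeros(3),K(f),dist(f))[0][:,0]
def save(f,n): cv2.imwrite('pics/'+n,f['img'][:,:,::-1] if isinstance(f,dict) else f[:,:,::-1])
def down(yaw): # tool z down, tool y axis horizontal; yaw = world angle of tool x
    c,s=np.cos(yaw),np.sin(yaw)
    return R.from_matrix(np.array([[c,s,0],[s,-c,0],[0,0,-1.]])).as_rotvec()
E
python3 - <<'E'
from h import *
fs={}
for c in ("scene","top"):
    f=grab(c); fs[c]=f; print(c,f['C'].round(3),f['fx'],f['k1'])
    for t,z in (("driver_grip",.075),("driver_mouth",.01),("stand_hole",.01),("screw_head",.08),("frame",0),("mug",0),("tape_roll",0),("cam_lock",0),("box_door",0)):
        for d in r.pinpoint(c,t)[:5]: print(t,round(d['score'],2),np.round(d['uv']),onz(f,d['uv'],z).round(3))
    for d in r.look_for(c,"driver_grip")[:5]: print('ext',round(d['score'],2),np.round(d['extent']))
print(R.from_rotvec(r.current_orientation()).as_matrix().round(2), r.current_time())
save(np.hstack([cv2.resize(fs[c]['img'],(400,300)) for c in fs]),'a.png'); save(fs['top'],'top.png'); save(fs['scene'],'scene.png')
E
```

```text
pics
scene [1.151 0.377 0.481] 371.7714341536985 0.028485912447740718
driver_grip 0.72 [330. 142.] [0.346 0.211 0.075]
driver_grip 0.68 [343. 193.] [0.545 0.289 0.075]
driver_grip 0.59 [307. 167.] [0.483 0.198 0.075]
driver_grip 0.44 [286. 259.] [0.757 0.253 0.075]
driver_mouth 0.82 [303. 193.] [0.486 0.196 0.01 ]
driver_mouth 0.82 [342. 205.] [0.495 0.285 0.01 ]
driver_mouth 0.72 [323. 175.] [0.394 0.214 0.01 ]
screw_head 0.47 [165. 144.] [ 0.531 -0.131  0.08 ]
frame 0.56 [166. 172.] [ 0.527 -0.145  0.   ]
mug 0.95 [286. 258.] [0.681 0.229 0.   ]
tape_roll 0.95 [414. 264.] [0.6   0.439 0.   ]
cam_lock 0.49 [283. 168.] [0.386 0.111 0.   ]
box_door 0.74 [198. 272.] [0.777 0.101 0.   ]
ext 0.9 [345. 195.  16.  27.]
ext 0.8 [330. 152.  26.  57.]
ext 0.59 [302. 172.  19.  31.]
ext 0.55 [420. 255.  59.  52.]
top [0.399 0.106 1.121] 453.4828319415726 0.047524031090583715
driver_grip 0.92 [210. 272.] [0.375 0.219 0.075]
driver_grip 0.62 [191. 223.] [0.485 0.268 0.075]
driver_grip 0.54 [225. 226.] [0.478 0.19  0.075]
driver_grip 0.5 [217. 146.] [0.669 0.213 0.075]
driver_mouth 0.66 [189. 227.] [0.481 0.282 0.01 ]
stand_hole 0.9 [225. 226.] [0.485 0.195 0.01 ]
screw_head 0.62 [372. 207.] [ 0.529 -0.146  0.08 ]
frame 0.81 [364. 211.] [ 0.529 -0.148  0.   ]
frame 0.72 [222. 225.] [0.487 0.202 0.   ]
mug 0.57 [217. 144.] [0.695 0.222 0.   ]
tape_roll 0.85 [129. 179.] [ 0.6    0.442 -0.   ]
tape_roll 0.16 [228. 226.] [0.485 0.187 0.   ]
cam_lock 0.44 [268. 273.] [0.374 0.087 0.   ]
box_door 0.86 [264. 113.] [0.777 0.105 0.   ]
ext 0.79 [212. 270.  22.  21.]
ext 0.73 [266. 268.  10.  17.]
ext 0.6 [189. 225.   9.   9.]
ext 0.52 [224. 222.  16.  15.]
[[-0.97  0.22 -0.  ]
 [ 0.22  0.97  0.  ]
 [ 0.    0.   -1.  ]] 1.1
```

View pics/top.png

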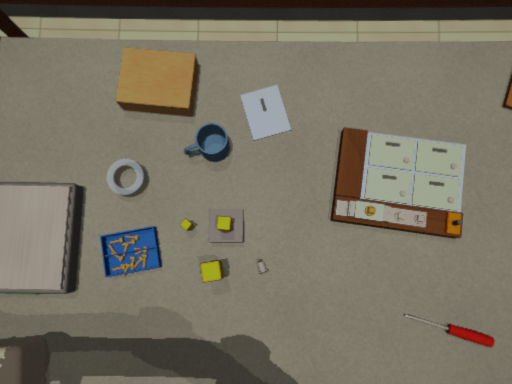

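View pics/scene.png

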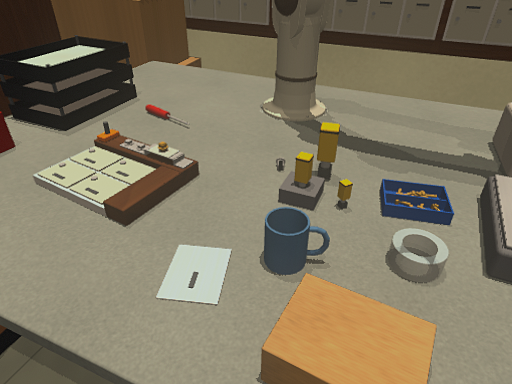

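Three yellow look-alikes show up. The large driver is at top (210,271) / scene (329,145), the middle one in the grey stand at top (224,224) / scene (304,168), and the small one at top (187,225) / scene (345,190). I choose the middle one, which also stands in the grey stand. The brass screw is at top (370,210). I'll move above the driver and check it close up.

Run:
```python
from h import *
p=np.array(r.current_tool_pos()); 
r.movel([p[0],p[1],.34],rate=.3)
yaw=np.pi
r.move_to([.44,.195,.30],down(yaw))
f=grab('wrist'); print(np.round(f['mount'],3),f['C'],f['fx'],r.current_time(),np.round(r.current_q(),2))
save(f,'w1.png')
for t,z in (("driver_grip",.075),("stand_hole",.01)):
    for d in r.pinpoint('wrist',t)[:4]: print(t,round(d['score'],2),np.round(d['uv']),onz(f,d['uv'],z).round(4))
for d in r.masks_of('wrist','driver_grip')[:4]:
    print(round(d['score'],2),np.round(d['extent']))
```

```text
[[-0.001 -0.96  -0.281  0.076]
 [ 1.    -0.001 -0.001  0.   ]
 [ 0.001 -0.281  0.96  -0.147]
 [ 0.     0.     0.     1.   ]] [0.36391085 0.19606854 0.44700083] 342.7545725862607 3.5583 [-0.31  0.11 -0.18  1.89  0.02  1.14  1.08]
driver_grip 0.92 [254. 198.] [0.4842 0.1916 0.075 ]
driver_grip 0.92 [330. 189.] [0.473  0.2773 0.075 ]
stand_hole 0.63 [253. 186.] [0.4871 0.1895 0.01  ]
0.81 [275. 103.  50.  54.]
0.8 [255. 200.  27.  47.]
0.66 [329. 190.  29.  32.]
```

View pics/w1.png

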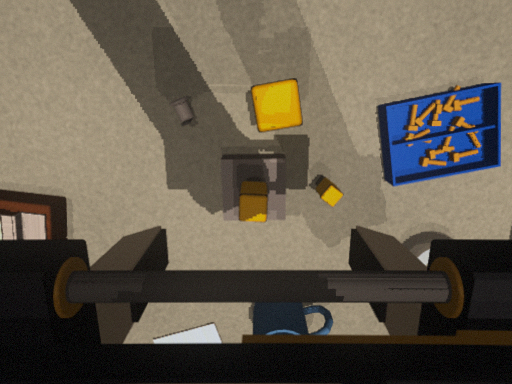

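The middle driver is upright in its stand at (254,200), with the big one at (276,105) and the small one at (329,190). I'll fit its top face in a close crop.

Run:
```python
from h import *
f=grab('wrist'); im=f['img']
c=im[170:235,225:285]
g=cv2.resize(c,None,fx=9,fy=9,interpolation=cv2.INTER_CUBIC)
save(g,'crop1.png')
hsv=cv2.cvtColor(im,cv2.COLOR_RGB2HSV)
print(hsv[180:226:3,253].tolist())
m=((hsv[...,2]>200)&(hsv[...,1]>150)).astype(np.uint8); m[:, :230]=0;m[:,280:]=0;m[:175]=0;m[230:]=0
cnt=max(cv2.findContours(m,0,cv2.CHAIN_APPROX_NONE)[0],key=cv2.contourArea)[:,0]
P=np.array([onz(f,u,.105)[:2] for u in cnt.astype(float)])
rc=cv2.minAreaRect((P*1000).astype(np.float32)); print(rc, cv2.minAreaRect(cnt))
```

```text
[[13, 83, 37], [18, 207, 69], [17, 208, 71], [18, 196, 73], [17, 194, 79], [19, 190, 79], [19, 219, 126], [19, 226, 122], [19, 222, 124], [19, 223, 127], [19, 214, 125], [19, 216, 123], [22, 231, 171], [24, 255, 206], [19, 65, 164], [20, 63, 162]]
((495.8653869628906, 195.0507354736328), (5.6892170906066895, 16.00725746154785), 0.03658668324351311) ((257.5, 217.5), (5.0, 15.0), 90.0)
```

View pics/crop1.png

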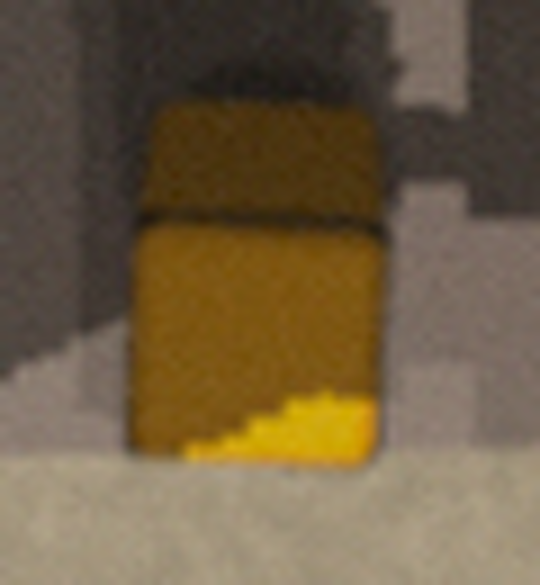

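The crop shows the middle driver's handle, with the top face's corners at crop px (135,222), (384,232), (380,463), (133,456). That means it's only slightly rotated. I'll convert these corners, look at the screw with the top camera, and then grasp.

Run:
```python
from h import *
f=grab('wrist')
c=np.array([(135,222),(384,232),(380,463),(133,456)])/9+np.array([225,170])-.5
P=np.array([onz(f,u,.105)[:2] for u in c]); print(P.round(4),P.mean(0))
d=np.diff(np.vstack([P,P[:1]]),axis=0); print(np.linalg.norm(d,axis=1)); a=np.degrees(np.arctan2(d[:,1],d[:,0])); print(a)
a4=np.angle(np.exp(4j*np.radians(a)).sum())/4; print('yaw',np.degrees(a4))
ctr=P.mean(0); yaw=np.pi+a4
for y0 in (yaw,yaw-np.pi): print(r.solve_ik([*ctr,.083-.016],down(y0)))
# grasp point lies 8 mm behind TCP: grasp z .075 -> tcp .067
r.move_gripper(.055)
r.move_to([*ctr,.17],down(yaw))
r.movel([*ctr,.068],rate=.12)
print('F',r.current_force())
r.move_gripper(.02,strength=45)
print('w',r.current_width(),r.current_finger_force(),r.current_force(),r.current_time(),r.current_tool_pos())
```

```text
[[0.4699 0.1761]
 [0.4711 0.205 ]
 [0.4998 0.2047]
 [0.4989 0.1754]] [0.48491009 0.19030061]
[0.02892927 0.02873906 0.02933057 0.0290713 ]
[ 87.61122616  -0.51516729 -91.71953828 178.67619985]
yaw -1.4868555197822608
[-0.31268439  0.48780539 -0.13766023  2.00344681  0.10550897  0.65696013
  1.02672568]
[-1.33837158  1.06192845  1.34995068  2.03440366 -1.18083204  1.17128613
 -1.03829243]
F [ 0.13460343 -0.26705604 -0.11957664]
w 0.029953032040454537 44.774168729782104 [-1.13594167  0.08812341  3.46281625] 6.7167 [0.48516176 0.19034917 0.06831277]
```

Run:
```python
from h import *
p=np.array(r.current_tool_pos())
r.movel([p[0],p[1],.22],rate=.2)
s=np.array([.529,-.14])
r.move_to([s[0]+.05,s[1],.20],down(np.pi-.026))
f=grab('wrist'); save(f,'w2.png'); print(r.current_time(),r.current_force(),r.current_ft_torque(),r.current_width())
for t,z in (("screw_head",.08),("frame",0),("driver_mouth",.142)):
    for d in r.pinpoint('wrist',t)[:4]: print(t,round(d['score'],2),np.round(d['uv'],1),onz(f,d['uv'],z).round(4))
u=proj(f,[[*s,.08]])[0].astype(int); print(u)
np.save('f2.npy',f,allow_pickle=True)
d=r.pinpoint('wrist','screw_head'); 
u=np.array(d[0]['uv']).astype(int) if d else u
x0,y0=max(u[0]-40,0),max(u[1]-30,0); print('crop',x0,y0)
g=cv2.resize(f['img'][y0:y0+60,x0:x0+80],None,fx=10,fy=10,interpolation=cv2.INTER_CUBIC); save(g,'crop2.png')
```

```text
8.975 [ 0.15256958  0.25169758 -0.89803921] [ 0.02302363  0.02713752 -0.04397493] 0.030022068524047832
screw_head 0.85 [243.8 119.6] [ 0.5258 -0.1472  0.08  ]
frame 0.74 [246.  107.4] [ 0.5209 -0.148   0.    ]
driver_mouth 0.77 [255.8 215.2] [ 0.5806 -0.1391  0.142 ]
[253 123]
crop 203 89
```

View pics/w2.png

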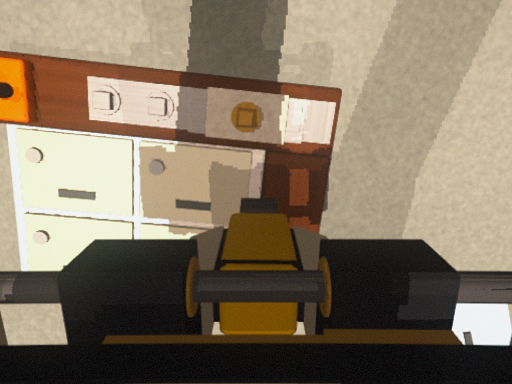

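View pics/crop2.png

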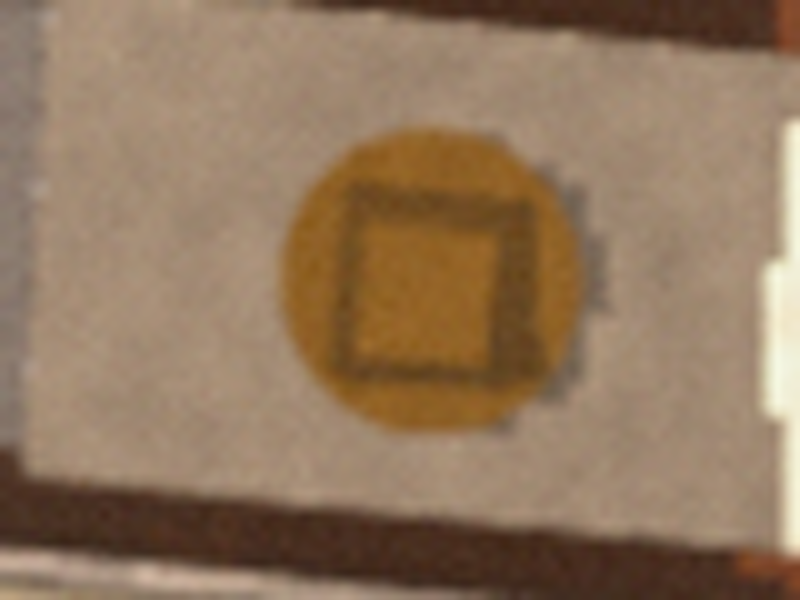

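The wrist view shows the brass head at (246,118), slightly rotated. The inner top-face corners in the crop are (360,223), (498,230), (494,370), (352,362). Next I compute the pose and plan the joint range for the turn.

Run:
```python
from h import *
f=np.load('f2.npy',allow_pickle=True).item()
def fit(c,z):
    c=np.array(c)/10+np.array([203,89])-.5
    P=np.array([onz(f,u,z)[:2] for u in c]); d=np.roll(P,-1,0)-P
    a=np.arctan2(d[:,1],d[:,0]); return P.mean(0).round(4),np.linalg.norm(d,axis=1).round(4),np.degrees(np.angle(np.exp(4j*a).sum())/4)
print(fit([(360,223),(498,230),(494,370),(352,362)],.08)); print(fit([(345,185),(535,200),(533,385),(335,378)],.075))
c,_,a=fit([(360,223),(498,230),(494,370),(352,362)],.08); a=np.radians(a)
q0=np.array(r.current_q()); print(q0.round(2))
for k in range(-2,3):
    for t in (0,-.85,-1.75):
        q=r.solve_ik([*c,.13],down(np.pi+a+k*np.pi/2+t)); print(k,t,None if q is None else np.round(q,2))
```

```text
(array([ 0.5248, -0.1462]), array([0.0105, 0.0105, 0.0109, 0.0104]), np.float64(-4.47175509580329))
(array([ 0.5245, -0.1455]), array([0.0147, 0.0141, 0.0155, 0.0147]), np.float64(-4.1987616777794665))
[ 0.17  0.41  0.02  1.74 -0.01  0.99  1.75]
-2 0 [-0.68  0.92  1.35  1.95 -1.    1.18 -0.58]
-2 -0.85 [-0.68  0.92  1.35  1.95 -1.    1.18 -1.43]
-2 -1.75 [ 1.03  0.69 -1.08  1.89  0.72  1.02  2.51]
-1 0 [-0.05  0.43  0.34  1.93 -0.19  0.81  0.32]
-1 -0.85 [-0.19  0.46  0.52  1.93 -0.3   0.82 -0.44]
-1 -1.75 [-0.68  0.92  1.35  1.95 -1.    1.18 -0.76]
0 0 [ 0.2   0.42  0.03  1.92 -0.02  0.8   1.73]
0 -0.85 [ 0.07  0.42  0.19  1.92 -0.11  0.81  0.96]
0 -1.75 [-0.08  0.44  0.37  1.93 -0.22  0.81  0.15]
1 0 [ 1.13  0.86 -1.3   1.89  0.92  1.16  2.54]
1 -0.85 [ 0.31  0.42 -0.1   1.92  0.06  0.81  2.38]
1 -1.75 [ 0.17  0.42  0.07  1.92 -0.04  0.8   1.57]
2 0 [-0.68  0.92  1.35  1.95 -1.    1.18 -0.58]
2 -0.85 [-0.68  0.92  1.35  1.95 -1.    1.18 -1.43]
2 -1.75 [ 1.03  0.69 -1.08  1.89  0.72  1.02  2.51]
```

```bash
cat >> h.py <<'E'
Fb=None
def fz(): return np.mean([r.current_force()[2] for _ in range(4)])
E
python3 - <<'E'
from h import *
c=np.array([.5248,-.1460]); yaw=np.pi-np.radians(4.4)
r.move_to([*c,.16],down(yaw)); r.pause(.2)
b=np.array(r.current_force()); print('base',b,r.current_time())
r.movel([*c,.142],rate=.06)
z=.142
while z>.1275:
    z-=.001; r.movel([*c,z],rate=.02); F=np.array(r.current_force())-b
    print(round(z,4),np.round(r.current_tool_pos(),4),F.round(1),np.round(r.current_ft_torque(),2),round(r.current_time(),2))
    if F[2]>7: break
np.save('b.npy',b)
E
```

```text
base [ 0.17069065 -0.12202891 -1.56917254] 9.75
0.141 [ 0.5249 -0.146   0.1412] [ 0.1 -0.1  0.1] [-0.04 -0.02  0.02] 10.45
0.14 [ 0.5248 -0.146   0.1401] [-0.7  0.4  0.1] [-0.01 -0.03  0.01] 10.7
0.139 [ 0.5247 -0.146   0.1389] [-0.2  0.7  0.1] [-0.02 -0.01 -0.04] 10.95
0.138 [ 0.5247 -0.146   0.1379] [-0.6  0.4 -0.1] [ 0.03  0.01 -0.02] 11.2
0.137 [ 0.5247 -0.146   0.1369] [ 0.2  0.5 -0.5] [-0.04 -0.03  0.02] 11.45
0.136 [ 0.5247 -0.146   0.1359] [-0.5  0.1 -0.3] [0.03 0.01 0.02] 11.7
0.135 [ 0.5247 -0.146   0.1349] [-0.1  0.8  0.1] [ 0.02 -0.01  0.06] 11.95
0.134 [ 0.5247 -0.146   0.1339] [-0.4 -0.1  0.4] [-0.01  0.03 -0.02] 12.2
0.133 [ 0.5247 -0.146   0.1329] [0.5 1.1 0.2] [-0.04  0.05 -0.02] 12.45
0.132 [ 0.5245 -0.1459  0.1318] [-0.7  0.3 -0.4] [ 0.01  0.13 -0.01] 12.7
0.131 [ 0.5245 -0.146   0.1308] [-1.6  0.7 -1.1] [-0.    0.29 -0.05] 12.95
0.13 [ 0.5245 -0.146   0.1298] [-2.2  0.1 -0.6] [-0.02  0.35  0.04] 13.2
0.129 [ 0.5245 -0.146   0.1289] [-3.  -0.2 -0.1] [ 0.02  0.56 -0.05] 13.45
0.128 [ 0.5247 -0.146   0.1283] [-4.   0.7  4.9] [ 0.13  0.98 -0.03] 13.7
0.127 [ 0.5247 -0.1461  0.1277] [-5.6  0.8  9.6] [ 0.2   1.43 -0.03] 13.95
```

Seated at the expected height with about 9.6 N. There's a small -x side load, so I'll centre it and then press to 15 N.

Run:
```python
from h import *
b=np.load('b.npy'); c=np.array([.5248,-.1460]); z=.127
def show():
    r.pause(.05); F=np.mean([r.current_force() for _ in range(4)],0)-b
    print(c.round(4),round(z,4),np.round(r.current_tool_pos(),4),F.round(1),np.round(r.current_ft_torque(),2),round(r.current_time(),2)); return F
F=show()
for i in range(4):
    if F[0]>-1.5: break
    c[0]-=.0005; r.movel([*c,z],rate=.02); F=show()
for i in range(6):
    if F[2]>14: break
    z-=min(.0007,(15-F[2])/5000); r.movel([*c,z],rate=.02); F=show()
np.save('st.npy',[*c,z])
```

```text
[ 0.5248 -0.146 ] 0.127 [ 0.5247 -0.1461  0.1277] [-6.1  0.2  9.8] [0.19 1.39 0.01] 14.0
[ 0.5243 -0.146 ] 0.127 [ 0.5247 -0.146   0.1278] [-4.4 -0.3  9.1] [ 0.21  1.18 -0.1 ] 14.3
[ 0.5238 -0.146 ] 0.127 [ 0.5245 -0.146   0.1279] [-2.9  1.4  8.6] [ 0.19  0.96 -0.  ] 14.6
[ 0.5233 -0.146 ] 0.127 [ 0.5245 -0.146   0.128 ] [-2.8  0.6  8. ] [ 0.2   0.75 -0.02] 14.9
[ 0.5228 -0.146 ] 0.127 [ 0.5243 -0.146   0.128 ] [-1.4  1.3  7.2] [0.23 0.56 0.  ] 15.2
[ 0.5228 -0.146 ] 0.1263 [ 0.5244 -0.146   0.1277] [-2.9  1.7 10.5] [ 0.28  0.79 -0.  ] 15.5
[ 0.5228 -0.146 ] 0.1256 [ 0.5244 -0.146   0.1273] [-4.2  1.3 13.2] [ 0.32  0.99 -0.01] 15.8
[ 0.5228 -0.146 ] 0.1252 [ 0.5245 -0.146   0.1272] [-4.   1.4 15.4] [0.34 1.15 0.02] 16.1
```

Run:
```python
from h import *
b=np.load('b.npy'); x,y,z=np.load('st.npy'); yaw=np.pi-np.radians(4.4); y0=yaw
def act():
    M=R.from_rotvec(r.current_orientation()).as_matrix(); a=np.arctan2(M[1,0],M[0,0]); return (y0-a+np.pi)%(2*np.pi)-np.pi
bite=None; rot=0
for i in range(60):
    step=.05
    rot+=step; F=np.mean([r.current_force() for _ in range(4)],0)-b
    z+=np.clip(-(15-F[2])/4500*.6,-.0004,.0004)-(.001*step if bite is not None else 0)
    r.movel([x,y,z],rate=.1,frame=down(y0-rot))
    F=np.mean([r.current_force() for _ in range(4)],0)-b; tz=np.mean([r.current_ft_torque()[2] for _ in range(4)]); a=act()
    print(round(rot,2),round(a,3),round(z*1e3,2),np.round(np.array(r.current_tool_pos())*1e3,2),F.round(1),round(tz,3),round(r.current_time(),2))
    if bite is None and abs(tz)>.08: bite=a; print('bite',a)
    if F[2]<11 or F[2]>19.5: print('force!'); break
    if bite is not None and a-bite>=1.57 or a>1.68 or r.current_time()>42: break
np.save('st2.npy',[x,y,z,rot])
```

```text
0.05 0.05 125.29 [ 524.52 -146.2   127.23] [-4.3  1.5 13.6] -0.01 16.35
0.1 0.1 125.1 [ 524.38 -146.43  127.12] [-5.3  1.  14.5] 0.085 16.6
bite 0.10007550970168344
0.15 0.15 124.98 [ 524.35 -146.47  127.03] [-5.7  0.  16.4] 0.106 16.85
0.2 0.2 125.11 [ 524.27 -146.44  127.06] [-5.1  0.6 15.7] 0.068 17.1
0.25 0.25 125.14 [ 524.25 -146.4   127.05] [-5.3  0.7 15.2] 0.086 17.35
0.3 0.3 125.12 [ 524.23 -146.37  127.01] [-4.3  0.2 14.7] 0.132 17.6
0.35 0.35 125.02 [ 524.23 -146.34  126.93] [-4.3  1.6 14.5] 0.034 17.85
0.4 0.4 124.9 [ 524.26 -146.32  126.87] [-4.5  1.4 15.4] 0.053 18.1
0.45 0.45 124.91 [ 524.22 -146.32  126.82] [-5.9  0.5 15.4] 0.112 18.35
0.5 0.5 124.91 [ 524.24 -146.25  126.81] [-5.9  0.4 15.1] 0.098 18.6
0.55 0.55 124.88 [ 524.22 -146.28  126.76] [-5.6  1.5 15. ] 0.076 18.85
0.6 0.6 124.83 [ 524.25 -146.25  126.72] [-5.1  1.1 14.9] 0.134 19.1
0.65 0.65 124.77 [ 524.24 -146.21  126.64] [-4.7  1.2 14.1] 0.114 19.35
0.7 0.7 124.6 [ 524.25 -146.2   126.53] [-5.3  1.8 15.4] 0.071 19.6
0.75 0.75 124.6 [ 524.22 -146.19  126.5 ] [-5.4  0.7 15.2] 0.091 19.85
0.8 0.8 124.58 [ 524
[... 638 characters left out ...]
 [ 524.5  -145.66  126.1 ] [-4.4  1.5 14.2] 0.109 22.35
1.3 1.299 124.09 [ 524.49 -145.61  125.97] [-5.5  2.2 15.2] 0.056 22.6
1.35 1.349 124.07 [ 524.59 -145.63  125.99] [-4.5  2.3 14.8] 0.108 22.85
1.4 1.399 124.0 [ 524.61 -145.62  125.92] [-4.6  2.1 15. ] 0.094 23.1
1.45 1.449 123.95 [ 524.64 -145.61  125.87] [-4.6  2.  15.4] 0.085 23.35
1.5 1.499 123.95 [ 524.66 -145.61  125.87] [-4.2  1.6 14.5] 0.07 23.6
1.55 1.549 123.84 [ 524.67 -145.59  125.75] [-4.6  3.2 15.2] 0.098 23.85
1.6 1.599 123.82 [ 524.73 -145.62  125.75] [-3.8  2.3 14.8] 0.088 24.1
1.65 1.649 123.74 [ 524.76 -145.58  125.68] [-4.7  2.4 15.3] 0.111 24.35
1.7 1.699 123.73 [ 524.8  -145.64  125.67] [-3.1  2.  14.6] 0.095 24.6
```

Force held 14–16 N throughout, and the z drop is about 1.45 mm. I'll lift off and check the screw's angle.

Run:
```python
from h import *
x,y,z,rot=np.load('st2.npy'); y0=np.pi-np.radians(4.4); yw=y0-rot+.05
c=np.array([.5247,-.146])
r.movel([x,y,z],rate=.1,frame=down(yw))
r.movel([*c,.131],rate=.05); print(np.array(r.current_force())-np.load('b.npy'))
r.movel([*c,.20],rate=.2)
t=np.array([np.cos(yw),np.sin(yw)])
r.movel([*(c-.05*t),.20],rate=.2)
r.pause(.2)
f=grab('wrist'); np.save('f3.npy',f,allow_pickle=True); print(r.current_time(),r.current_width())
u=proj(f,[[*c,.078]])[0]; print(u)
x0,y0=int(u[0])-40,int(u[1])-30; print('crop',x0,y0)
save(cv2.resize(f['img'][y0:y0+60,x0:x0+80],None,fx=10,fy=10,interpolation=cv2.INTER_CUBIC),'crop3.png')
```

```text
[-1.17448574  0.86193802  1.48138458]
26.2917 0.029931833454885436
[258.78019443 125.27302745]
crop 218 95
```

View pics/crop3.png

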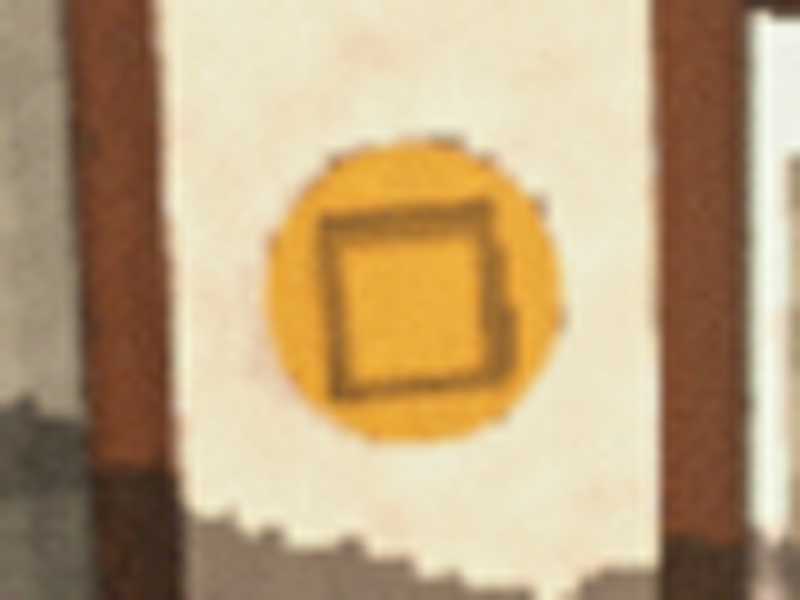

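The turned head's inner corners are at crop px (343,243), (480,233), (489,372), (353,382).

Run:
```python
from h import *
f=np.load('f3.npy',allow_pickle=True).item()
c=np.array([(343,243),(480,233),(489,372),(353,382)])/10+np.array([218,95])-.5
P=np.array([onz(f,u,.0785)[:2] for u in c]); d=np.roll(P,-1,0)-P
a=np.arctan2(d[:,1],d[:,0]); print(P.mean(0),np.linalg.norm(d,axis=1),np.degrees(a),np.degrees(np.angle(np.exp(4j*a).sum())/4))
```

```text
[ 0.52496828 -0.14600472] [0.01053041 0.01059297 0.01057679 0.01060854] [ -4.79915531 -94.76650505 175.28481177  84.98298785] -4.824464042617109
```

Screw turned about 90.4° (1.58 rad). Returning the driver to its stand.

Run:
```python
from h import *
c=np.array([.48515,.19035])
p=r.current_tool_pos(); r.movel([p[0],p[1],.24],rate=.2)
r.move_to([*c,.20],down(np.pi-.026)); r.pause(.2)
b=np.array(r.current_force()); r.movel([*c,.11],rate=.15)
z=.11
while z>.066:
    z-=.004 if z>.072 else .001; r.movel([*c,z],rate=.05); F=np.array(r.current_force())-b
    if np.abs(F).max()>3: print(round(z,4),F.round(1),np.round(r.current_tool_pos(),4))
    if F[2]>3: break
print(z,r.current_time())
if z<.0705:
    r.move_gripper(.05); r.pause(.1); r.movel([*c,.20],rate=.15); p=r.current_tool_pos(); r.movel([.44,.195,.30],rate=.2)
    f=grab('wrist'); save(f,'w4.png'); print(r.current_time())
```

```text
0.068 [-1.8 -0.2  3.6] [0.4854 0.1905 0.0683]
0.06799999999999996 32.0333
34.4833
```

View pics/w4.png

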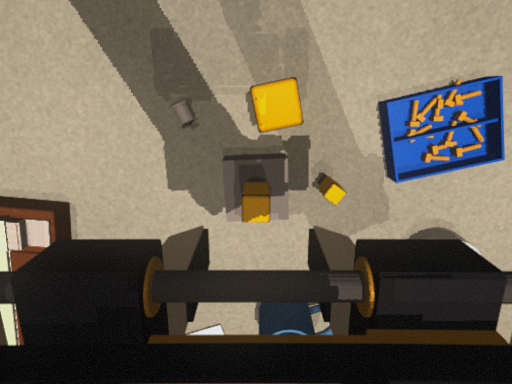

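The driver stands upright in its stand at (256,200), as it did at the start, and the neighbouring drivers, lock and tray are where they were.

```bash
python3 -c "
from bench import r
print(r.job_done())"
```

```text
the job is handed in; nothing more can be done
None
```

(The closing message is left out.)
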